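# Clamp an optical module under its wing nut

## Robot

A 6-joint arm with a two-finger parallel gripper is mounted at the origin on the work surface. World frame = base frame: x ahead of the robot, y to its left, z up, the work surface at z = 0. Lengths are in m, angles in rad, forces in N, time in s.
With the tool pointing down it reaches from about 0.25 to 0.775 m from the base axis. Payload 4 kg.
Tool frame: the origin (TCP) lies at the very end of the fingers, on their centre line; the grasp point (between the pads) lies 19 mm behind it; z points along the fingers, y is the line along which they close (so a half turn about z gives the same grasp; the last joint's range is limited). The gripper opens to 94 mm and grips with 3 to 60 N. Pads are 16 mm wide; open, the fingers measure 119 mm over their backs; the gripper's body (75 mm by 177 mm) begins 78 mm behind the grasp point.
Start: joints at [1.166, 0.087, 1.371, -0, 1.684, -0.103], TCP at [0.163, 0.525, 0.168] pointing down, gripper open.
Joint ranges: [-3.1, 3.1], [-0.76, 2.03], [0.27, 2.55], [-1.08, 4.22], [0.17, 2.65], [-2.57, 2.57]. Speed limits (rad/s): [2.79, 2.79, 3.14, 3.14, 3.14, 3.14].

## Interface

Orientations are given as [roll, pitch, yaw] about the fixed x, y, z axes, in that order (R = Rz(yaw) Ry(pitch) Rx(roll)).
In Python, from bench import robot, vision gives the robot as it stands.
- The arm moves only by the shell command python3 -m crank 'ROWS'. ROWS is JSON, a list of rows, each a list of 3 entries, a list of its own where there are three numbers: the closure, from 0 (fully open) to 1 (shut), then the shift along the tool's x, y, z in m, then the turn, a rotation vector about the tool's x, y, z in degrees. A call has 1 to 8 rows; each row shifts and turns the commanded pose from where the row before left it, along the tool's axes as they then stand; what a row does not reach is not made up. A row lasts 1/10 s, in which the tool goes at most 50 mm and 8.59 degrees, less where a joint would pass 70% of its speed; a pose out of reach is approached as far as the arm can. A call with a gripper value outside its range is refused whole. The fingers move at their own pace and stop on an object; the grip force is fixed at half the most. Time passes only in rows, so rows that do not move let the fingers close. It gives the time, the measured TCP pose, the force, the opening and the grip force at its end, in the units of the state.
- robot.get_obs(): the state, without advancing time (a new reading comes with each control period).
- vision.snapshot(name): name is "side" or "top" or "wrist"; returns a dict with "color" (480x640x3 uint8, red, green, blue), "z_map" (480x640 float32, m along the optical axis (not along the pixel's ray), 0 where there is no reading), "fx", "fy", "cx", "cy" (pixels), "dist" ([k1, k2, p1, p2, k3] as OpenCV has them; the pictures are not rectified), "R" (3x3) and "t" (3): a world point X has camera coordinates R X + t. Camera axes: x right, y down, z forward; pixel columns grow to the right and rows downward; lengths in m; the calibration is good to about 2 mm. A picture is of the moment at which its call begins.
- robot.close_job(): hands the job in; it is judged then, once.
The state is a dict: "time": time; "joint_positions": joint angles; "qvel": joint speeds; "joint_torque": joint torques, N m; "tool_pos": TCP position; "ee_rot": TCP orientation; "wrist_force": force on the tool from outside, world axes, zero at the start; "wrist_torque": the same for the moment, N m; "width": finger opening in m; "finger_force": force on a finger pad.
Only numpy, scipy, OpenCV 4.12 (cv2) and the standard library are available. Lean on these libraries where they do the work, as an engineer would, in place of code of your own. Each camera call takes 0.05 s, during which the arm holds its last target. There are 200 camera calls.

## Task

Push the dark optical module along its rails until its slotted tongue is fully home against the red stop, under the brass wing nut. Then tighten the wing nut clockwise, in short turns between the two connector blocks, until it grips the tongue snugly but is not over-tightened, and let go. Do not lean on the connector blocks, and leave the other things on the bench alone.

Things in the scene. Friction and masses are not known exactly. Their poses are not given: they have to be found in the camera images.
- fixture: Fixed grey base plate, 300 x 150 x 12 mm. Origin on the table; x = direction in which the module slides home, z up. In its frame, mm: plate x -170..130, top z 12; two guide rails along x -125..-25, inner faces y +-36.5, tops z 24; the wing nut's stud (8 mm diameter, top at z 59 to 61, level with the wings' tops or a little above) stands at x 60, y 0.
- stop (a point): Middle of the near (-x) face of the red stop bar on the plate (at fixture x 79, y 0, z 15 mm); the bar is 12 mm thick, 60 mm wide, its top at z 18 mm.
- module: Loose dark grey box 90 (x) x 70 (y) x 38 mm high, 0.3 to 0.6 kg, on the plate between the rails; origin at the centre of its underside, axes parallel to the fixture's. Push it at its -x end (45 mm from the origin, two brass sockets). It is home with its origin at fixture x -44 mm; it starts 15 to 40 mm short of that and takes 2 to 5 N to slide.
- tongue_tip (a point): Middle of the tip of the module's flat aluminium tongue (123 mm from the module's origin along its x, half-way up its thickness). The tongue sticks out 78 mm from the box along the plate, 44 mm wide, 5 mm thick; a slot 13 mm wide, 26 mm deep, open at the tip, straddles the stud. At home the tip touches the stop.
- nut: Hub of the brass wing nut on the upright stud: origin on its axis at the underside of its flange (26 mm diameter, 5 mm thick; 19 mm hub up to 8 mm), z up. Turning it clockwise seen from above tightens it and it sinks 0.9 mm per radian. At the start it is about 1.6 to 2.8 mm above the tongue (1.8 to 3.1 rad to go, not known exactly), and then some tenths of a radian to get tight. It stays where it is left.
- nut_grip (a point): Centre of the nut's two flat wings, 28 mm above its flange's underside; x along the wings, any direction at the start: 40 mm tip to tip, 12 mm thick, 26 mm high; grip across faces or tips. They sit on the hub by a springy bush (1.2 N m per rad), springing back on release. Torque on them: 0.03 N m while the nut runs free, snug at about 0.25 to 0.38 N m, over-tight above 0.44 N m.
- left_block: Fixed grey connector block beside the nut on the fixture's +y side: 56 (fixture x) x 22 x 44 mm high, origin at its underside's centre, at fixture (60, 49, 12) mm; top 56 mm above the table, inner face 38 mm from the nut's axis. Its ports must not be leaned on.
- right_block: The same on the fixture's -y side, at fixture (60, -49, 12) mm; inner face 38 mm from the nut's axis.
- blower: Blue bulb-shaped blower standing on the bench, 54 mm diameter, 100 mm high; leave alone. Origin under its centre.
- meter: Black hand-held meter lying flat, 130 x 70 x 28 mm; leave alone. Origin under its centre.
- driver: Screwdriver lying on the bench; leave alone.
- spool: Yellow spool, 80 mm diameter, 26 mm high; leave alone. Origin under its centre.
- cleaner: Small bottle with a blue cap, 48 mm diameter, 110 mm high; leave alone. Origin under its centre.
- screw_cup: Open aluminium cup, 60 mm diameter, 35 mm high; leave alone. Origin under its centre.
Things that resemble listed ones, but are neither listed nor needed, are in the scene too. Leave any brown or orange look-alike of the module alone.

How it is judged:
On the way, in this order (a step that is already met when the one before it is completed fails the run):
1. the module is pushed fully home against the stop (x of module in the frame of fixture above -0.0457 m and y of module in the frame of fixture between -0.003 and 0.003 m and angle between module's own z axis and vertical below 0.03 rad), for 0.2 s.
2. the wing nut is tightened onto the tongue of the module at home (all of step 1 and contact force between nut and module above 20 N), for 0.2 s.
At the end, for the whole second after the job is handed in: The module is within 1.7 mm of home against the stop (within 3 mm sideways), flat and at rest; the wing nut is at rest and presses its tongue with more than 20 N (less than 60 N at all times); the robot has let go (all of step 2 and linear speed of module below 0.01 m/s and angular speed of nut below 0.05 rad/s and contact force between the fingers and anything else below 0.5 N); the robot touches nothing.
It fails at once if the wing nut is over-tightened: it presses the tongue with more than 60 N (contact force between nut and module above 60 N).
It fails at once if the module is rammed with more than 40 N (contact force between the arm and module above 40 N).
It fails at once if the robot leans on a connector block with more than 8 N (contact force between the arm and left_block above 8 N or contact force between the arm and right_block above 8 N).
It fails at once if one of the other things on the bench is displaced by more than 25 mm (distance of any of blower, meter, driver, spool, cleaner, screw_cup from where it was at the start of the episode above 0.025 m).
It also fails if it takes over 72 s, if anything falls off the work surface, if the arm or the gripper's body presses on something with over 40 N, if the wrist force passes 120 N, or if a joint passes its speed limit or range.

## Working session

There is one attempt and no reset: what is moved stays moved. The work goes in short steps, Python scripts to look and compute and a shell command to move; the robot and the scene stay as the last step left them, time stands still between calls to the robot, and variables do not carry over. Pictures are saved under pics/ and viewed, at most 10 in all, crops included, and the job is handed in when it is done.

```bash
ls; mkdir -p pics; python3 - <<'E'
from bench import robot, vision
import cv2,numpy as np
for n in ("top","side"):
    s=vision.snapshot(n); np.savez(f"pics/{n}0.npz",**{k:np.array(v) for k,v in s.items()})
    cv2.imwrite(f"pics/{n}0.png",s["color"][:,:,::-1]); print(n,s["fx"],s["t"],s["R"],s["dist"])
print(robot.get_obs())
E
```

```text
pics
top 518.1055337309969 [-2.79525846e-04  4.99527973e-01  1.29166006e+00] [[-0.01085763 -0.99983369  0.01465297]
 [-0.99120941  0.00882936 -0.13200734]
 [ 0.13185601 -0.01595745 -0.99114043]] [-0.11371292  0.          0.          0.          0.        ]
side 464.1839890150436 [0.48349492 0.12990009 1.01744572] [[-0.96440018 -0.26402328  0.01496678]
 [-0.21305069  0.74219178 -0.63542173]
 [ 0.15665791 -0.61598951 -0.77202022]] [-0.06828081  0.          0.          0.          0.        ]
{'time': 0.1, 'joint_positions': array([ 1.16589016e+00,  8.78818790e-02,  1.37211144e+00,  2.57979738e-07,
        1.68360101e+00, -1.03078603e-01]), 'qvel': array([ 0.00062985, -0.00173045, -0.00472216, -0.00056653, -0.00051873,
        0.000907  ]), 'joint_torque': array([ 2.39565794e-03, -3.41249871e+01, -3.03300977e+01,  7.20298779e-02,
        3.04013863e-02, -8.28312932e-05]), 'tool_pos': array([0.16326088, 0.52460661, 0.16641666]), 'ee_rot': array([-3.13960163e+00, -2.06219215e-04,  2.83976491e+00]), 'wrist_force': array([-0.33688873, -0.40004624, -0.53940634]), 'wrist_torque': array([-0.03329902, -0.02620136, -0.04743876]), 'finger_force': 0.0, 'width': 0.0939985917771864}
```

View pics/top0.png

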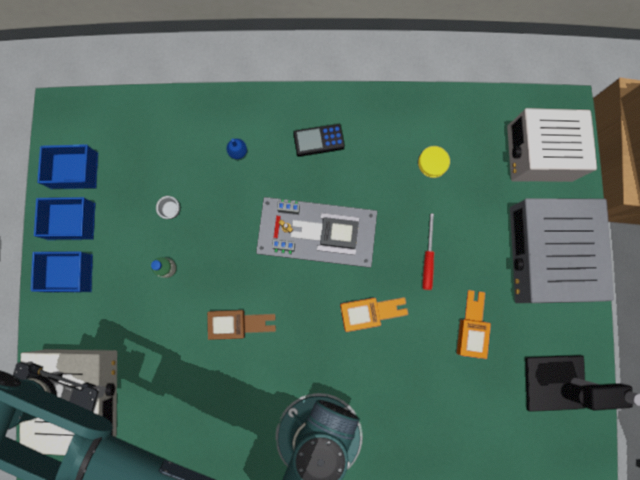

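View pics/side0.png

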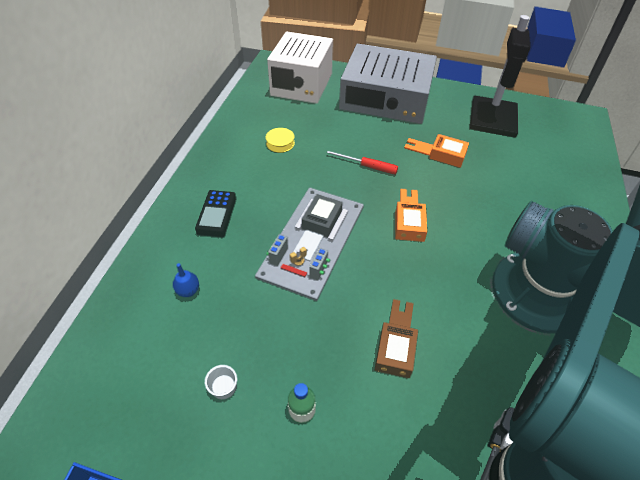

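The top view shows the grey plate at (317,231), with the dark module at (341,232). The stop is at (277,227) and the nut at (286,228). Four things resemble the module: brown (226,324), orange (361,314), orange (475,338) and dark (341,232). Only the dark one sits between the rails on the plate, so that is the one I want. Next I measure it and make one enlarged crop.

```bash
cat > h.py <<'E'
import numpy as np, cv2
def K(s): return np.array([[s["fx"],0,s["cx"]],[0,s["fy"],s["cy"]],[0,0,1]],float)
def cast(s,px,z):
    "pixels Nx2 -> world points on plane z"
    px=np.asarray(px,float).reshape(-1,1,2)
    n=cv2.undistortPoints(px,K(s),np.array(s["dist"],float)).reshape(-1,2)
    R=np.array(s["R"]);t=np.array(s["t"]); C=-R.T@t
    d=np.c_[n,np.ones(len(n))]@R
    return C+d*((z-C[2])/d[:,2])[:,None]
def proj(s,X):
    return cv2.projectPoints(np.asarray(X,float).reshape(-1,1,3),cv2.Rodrigues(np.array(s["R"]))[0],np.array(s["t"]),K(s),np.array(s["dist"],float))[0].reshape(-1,2)
def big(m):
    c=max(cv2.findContours(m.astype(np.uint8),cv2.RETR_EXTERNAL,cv2.CHAIN_APPROX_NONE)[0],key=cv2.contourArea); return c.reshape(-1,2)
def cen(m):
    M=cv2.moments(m.astype(np.uint8),True); return [M["m10"]/M["m00"],M["m01"]/M["m00"]]
E
python3 - <<'E'
from h import *
s=dict(np.load("pics/top0.npz")); im=s["color"]; 
hsv=cv2.cvtColor(im,cv2.COLOR_RGB2HSV); H,S,V=cv2.split(hsv)
roi=np.zeros(H.shape,bool); roi[190:275,250:385]=1
red=roi&((H<8)|(H>172))&(S>150)
notgreen=roi&~((H>60)&(H<95)&(S>80))
c=big(notgreen); rr=cv2.minAreaRect(c); box=cv2.boxPoints(rr)
B=cast(s,box,.012); print("plate corners",B.round(4).tolist(), "sides",np.linalg.norm(B[1]-B[0]),np.linalg.norm(B[2]-B[1]))
cr=big(red); print("stop",cast(s,cen(red),.018), "rect",cv2.minAreaRect(cr))
print("centre",B.mean(0), "stop-bar px",cen(red))
cr=cv2.resize(im[190:275,250:385],None,fx=5.9,fy=5.9,interpolation=cv2.INTER_CUBIC); cv2.imwrite("pics/crop1.png",cr[:,:,::-1])
zm=s["z_map"]; print("zmap",zm[231,317],zm[228,286])
E
```

```text
plate corners [[0.4658, 0.1589, 0.012], [0.619, 0.1415, 0.012], [0.5793, -0.1633, 0.012], [0.4268, -0.1412, 0.012]] sides 0.15418406336354687 0.3074036084087696
stop [[0.5358754  0.10280476 0.018     ]] rect ((276.5077209472656, 226.4384765625), (3.348937749862671, 21.333974838256836), 7.125016689300537)
centre [ 0.52272422 -0.00104775  0.012     ] stop-bar px [276.56, 226.50666666666666]
zmap 1.3472773 1.3231901
```

View pics/crop1.png

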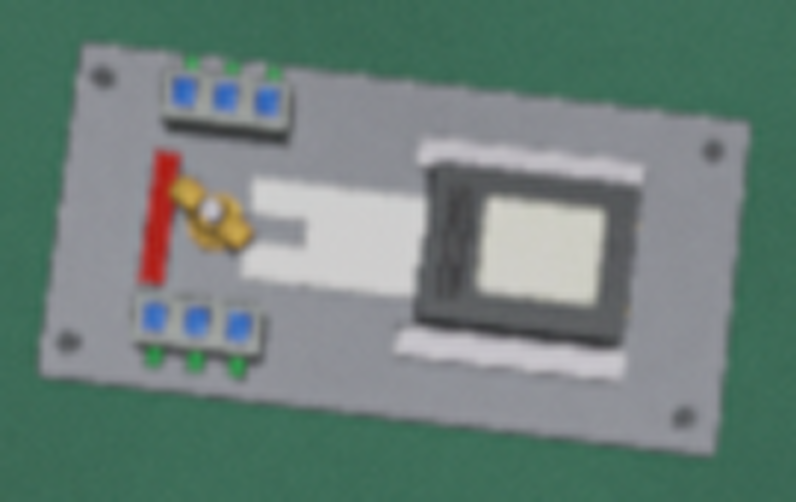

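The crop confirms it: the dark module is at crop (525,255), its tongue points at the red stop, and the brass wings run from (185,190) to (240,235). The stop predicted from the plate fit is (0.536,0.103), which matches the measured one. I get fixture yaw ≈ 82.5° and origin ≈ (0.525,0.019). Next I move to behind the module.

```bash
python3 -m crank '[[1,[0,0,0],[0,0,-8.5]],[1,[0,0,0],[0,0,-1.3]],[1,[-0.0283,-0.0403,0],[0,0,0]],[1,[-0.0283,-0.0403,0],[0,0,0]],[1,[-0.0283,-0.0403,0],[0,0,0]],[1,[-0.0283,-0.0403,0],[0,0,0]],[1,[-0.0283,-0.0403,0],[0,0,0]],[1,[-0.0283,-0.0403,0],[0,0,0]]]' && python3 -m crank '[[1,[-0.0283,-0.0403,0],[0,0,0]],[1,[-0.0283,-0.0403,0],[0,0,0]],[1,[-0.0283,-0.0403,0],[0,0,0]],[1,[-0.0283,-0.0403,0],[0,0,0]],[1,[-0.0283,-0.0403,0],[0,0,0]],[1,[-0.0283,-0.0403,0],[0,0,0]],[1,[-0.0283,-0.0403,0],[0,0,0]],[1,[-0.0283,-0.0403,0],[0,0,0]]]'; python3 -m crank '[[1,[-0.0283,-0.0403,0],[0,0,0]],[1,[0,0,0],[0,0,0]],[1,[0,0,0],[0,0,0]]]'
python3 - <<'E'
from bench import vision
import numpy as np,cv2
s=vision.snapshot("wrist"); np.savez("pics/wrist1.npz",**{k:np.array(v) for k,v in s.items()})
cv2.imwrite("pics/wrist1.png",s["color"][:,:,::-1])
E
```

```text
time: 0.9
tool_pos: [0.3006, 0.2615, 0.1674]
ee_rot: [3.141, 0.0, 3.009]
wrist_force: [1.1, 0.4, 0.1]
width: 0.0333
finger_force: 0.0
time: 1.7
tool_pos: [0.4832, -0.0879, 0.1673]
ee_rot: [3.141, 0.0, 3.008]
wrist_force: [0.4, 0.3, 0.2]
width: 0.0004
finger_force: 0.0
time: 2.0
tool_pos: [0.5052, -0.1301, 0.1664]
ee_rot: [3.14, -0.002, 3.007]
wrist_force: [0.1, 1.1, 0.1]
width: 0.0003
finger_force: 0.0
```

View pics/wrist1.png

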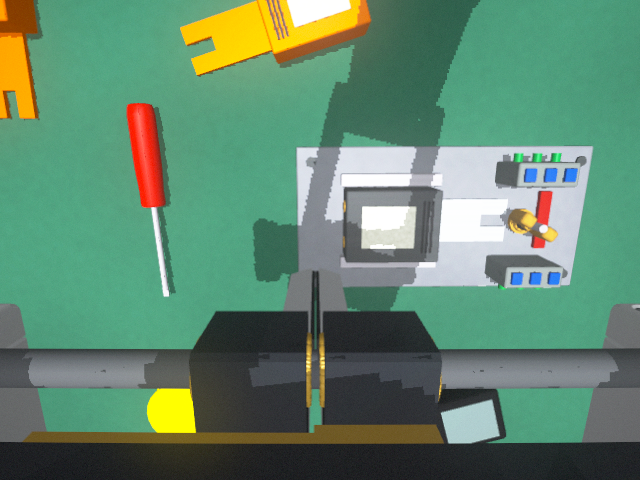

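The wrist view shows the module's -x end at x≈345, y 188..262, with the socketed end face visible. The plate spans (298,147) to (592,287), the stop is at (541,219), and the stud tip is at about (544,229). Now I measure from it.

```bash
python3 - <<'E'
from h import *
s=dict(np.load("pics/wrist1.npz")); im=s["color"]
R,t=np.array(s["R"]),np.array(s["t"]); print("cam",-R.T@t)
H,S,V=cv2.split(cv2.cvtColor(im,cv2.COLOR_RGB2HSV))
red=((H<8)|(H>172))&(S>150); red[:,:500]=0
print("stop top",cast(s,cen(red),.018))
P=cast(s,[[298,147],[592,147],[298,285]],.012);print("plate corners",P.round(4))
a=np.degrees(np.arctan2(*(P[1]-P[0])[[1,0]]));print("yaw",a)
print("stud top",cast(s,[[544,229]],.060), "module end top corners",cast(s,[[345,188],[345,262]],.05),"front",cast(s,[[441,187],[439,262]],.05))
o=np.array([.5253,.0188]);c,n=np.cos(np.radians(82.5)),np.sin(np.radians(82.5));T=np.array([[c,n],[-n,c]])
for p in cast(s,[[345,188],[345,262],[441,187],[439,262]],.05): print("fix",T@(p[:2]-o))
yel=(H>15)&(H<32)&(S>110)&(V>90); yel[:,:495]=0; yel[:,565:]=0; yel[:200]=0;yel[260:]=0
cv2.imwrite("pics/nutc.png",cv2.resize(im[195:265,490:590],None,fx=7,fy=7,interpolation=cv2.INTER_CUBIC)[:,:,::-1])
print(yel.sum(),"px",cen(yel),cv2.minAreaRect(big(yel)))
E
```

```text
cam [ 0.4358185  -0.12137502  0.38467201]
stop top [[0.53205939 0.10431375 0.018     ]]
plate corners [[ 0.4308 -0.1369  0.012 ]
 [ 0.47    0.157   0.012 ]
 [ 0.5761 -0.1583  0.012 ]]
yaw 82.39874867907997
stud top [[0.53445101 0.07992786 0.06      ]] module end top corners [[ 0.47344551 -0.0977113   0.05      ]
 [ 0.54445499 -0.10590641  0.05      ]] front [[ 0.4844151  -0.00963618  0.05      ]
 [ 0.55683395 -0.01531717  0.05      ]]
fix [-0.1222829   0.03620309]
fix [-0.1211393  -0.03526857]
fix [-0.03352945  0.03682346]
fix [-0.02970929 -0.03571735]
584 px [530.3904109589041, 225.16438356164383] ((533.2000732421875, 227.10003662109375), (48.746280670166016, 25.043960571289062), 26.56505012512207)
```

```bash
python3 -m crank '[[1,[0,0,0.045],[0,0,0]],[1,[0,0,0.045],[0,0,0]],[1,[0,0,0.03],[0,0,0]],[1,[0,0,0.018],[0,0,0]],[1,[0,0,0.003],[0,0,0]],[1,[0,0.005,0],[0,0,0]],[1,[0,0.005,0],[0,0,0]]]' && python3 -m crank '[[1,[0,0.004,0],[0,0,0]],[1,[0,0.004,0],[0,0,0]],[1,[0,0.004,0],[0,0,0]],[1,[0,0.004,0],[0,0,0]],[1,[0,0.004,0],[0,0,0]]]'
```

```text
time: 2.75
tool_pos: [0.5081, -0.119, 0.0284]
ee_rot: [-3.141, 0.003, 3.011]
wrist_force: [0.4, 0.0, 0.3]
width: 0.0001
finger_force: 0.0
time: 3.25
tool_pos: [0.5096, -0.0995, 0.0265]
ee_rot: [3.142, 0.0, 3.011]
wrist_force: [-0.6, -0.6, -0.4]
width: 0.0008
finger_force: 0.0
```

```bash
python3 -m crank '[[1,[0,0.004,0],[0,0,0]],[1,[0,0.004,0],[0,0,0]],[1,[0,0.004,0],[0,0,0]]]'
python3 - <<'E'
from bench import vision
import numpy as np,cv2
s=vision.snapshot("wrist"); np.savez("pics/wrist2.npz",**{k:np.array(v) for k,v in s.items()})
cv2.imwrite("pics/wrist2.png",s["color"][:,:,::-1])
E
```

```text
time: 3.55
tool_pos: [0.511, -0.0876, 0.0264]
ee_rot: [3.141, -0.0, 3.011]
wrist_force: [0.1, 0.1, 0.4]
width: 0.0004
finger_force: 0.0
```

View pics/wrist2.png

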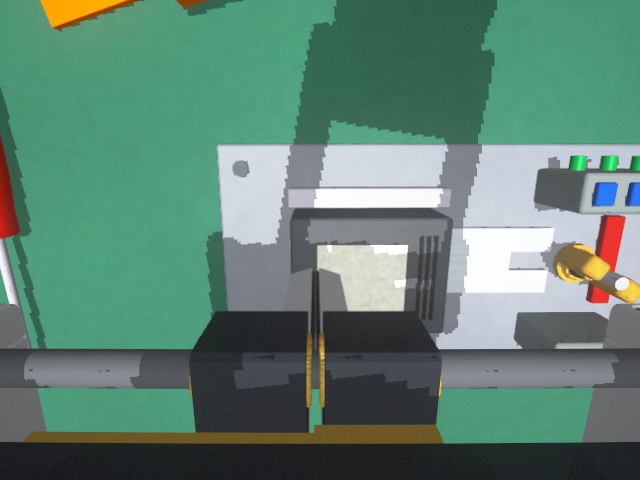

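The module's left edge is now at x≈292. The fingertip, at about (315,270), looks as if it is over the module rather than behind it, so I check with projections.

```bash
python3 - <<'E'
from h import *
s=dict(np.load("pics/wrist2.npz"))
print("tcp px",proj(s,[[.511,-.0876,.0264]]),"40mm up",proj(s,[[.511,-.0876,.0664]]))
o=np.array([.5253,.0188]);c,n=np.cos(np.radians(82.5)),np.sin(np.radians(82.5));T=np.array([[c,n],[-n,c]])
for q,z in (([291,212],.05),([452,220],.05),([555,229],.017),([545,292],.017),([601,260],.018)):
    p=cast(s,[q],z)[0]; print(q,T@(p[:2]-o), "depth z:",end=" ")
    d=s["z_map"][q[1],q[0]+3]; print(d)
def P(u,v):
    d=float(s["z_map"][v,u]); n_=cv2.undistortPoints(np.array([[[u,v]]],float),K(s),s["dist"]).reshape(2)
    X=s["R"].T@(d*np.r_[n_,1]-s["t"]); return np.r_[T@(X[:2]-o),X[2]].round(4)
for q in ((300,212),(316,275),(300,300),(335,300),(316,300),(380,250),(430,240),(500,240),(260,250),(300,240)): print(q,P(*q))
E
```

```text
tcp px [[315.11788896 263.67387822]] 40mm up [[315.25249965 287.09933559]]
[291, 212] [-0.12053485  0.03743567] depth z: 0.21551636
[452, 220] [-0.03223553  0.03297413] depth z: 0.23497504
[555, 229] [0.04826289 0.02064378] depth z: 0.23683791
[545, 292] [ 0.04849478 -0.02306679] depth z: 0.2478232
[601, 260] [ 0.08176049 -0.00012616] depth z: 0.23660259
(300, 212) [-0.1163  0.0345  0.0328]
(316, 275) [-0.107   0.0092  0.0725]
(300, 300) [-0.1137  0.0108  0.1071]
(335, 300) [-0.0994  0.0108  0.1072]
(316, 300) [-0.1071  0.0038  0.0912]
(380, 250) [-0.0713  0.0162  0.0512]
(430, 240) [-0.0438  0.0219  0.0509]
(500, 240) [0.0128 0.0135 0.0178]
(260, 250) [-0.1439  0.0057  0.0135]
(300, 240) [-0.1158  0.0219  0.051 ]
```

```bash
python3 - <<'E'
from h import *
o=np.array([.5253,.0188]);c,n=np.cos(np.radians(82.5)),np.sin(np.radians(82.5));T=np.array([[c,n],[-n,c]])
for f,tcp in (("wrist1",[.5052,-.1301,.1664]),("wrist2",[.511,-.0876,.0264])):
    s=dict(np.load(f"pics/{f}.npz")); 
    print(f,"tcp px",proj(s,[tcp]),"tcp fix",T@(np.array(tcp[:2])-o))
    for u in (305,325):
      for v in (240,260,266,270,274,280,300):
        d=float(s["z_map"][v,u]); m=cv2.undistortPoints(np.array([[[u,v]]],float),K(s),s["dist"]).reshape(2)
        X=s["R"].T@(d*np.r_[m,1]-s["t"]); print(u,v,round(d,4),np.r_[T@(X[:2]-o),X[2]-tcp[2]].round(4),s["color"][v,u])
E
python3 - <<'E'
from bench import vision
import numpy as np,cv2
s=vision.snapshot("side"); np.savez("pics/side2.npz",**{k:np.array(v) for k,v in s.items()})
cv2.imwrite("pics/side2.png",cv2.resize(s["color"][170:320,220:400],None,fx=4,fy=4,interpolation=cv2.INTER_CUBIC)[:,:,::-1])
E
```

```text
wrist1 tcp px [[315.22394924 263.63717199]] tcp fix [-0.15024972  0.00049269]
305 240 0.3829 [-0.1607 -0.0223 -0.1532] [129 134 141]
305 260 0.387 [-0.1609 -0.0441 -0.1521] [131 133 142]
305 266 0.3899 [-0.161  -0.0513 -0.1534] [127 131 140]
305 270 0.1838 [-0.1555  0.0111  0.0436] [124 128 128]
305 274 0.1784 [-0.1554  0.0109  0.0492] [120 122 124]
305 280 0.17 [-0.1552  0.011   0.0578] [119 123 123]
305 300 0.1479 [-0.1546  0.0107  0.0807] [114 118 121]
325 240 0.3825 [-0.1395 -0.0223 -0.1528] [128 134 139]
325 260 0.389 [-0.1394 -0.0448 -0.154 ] [131 133 143]
325 266 0.3894 [-0.1394 -0.0512 -0.1528] [133 135 143]
325 270 0.1848 [-0.1453  0.0107  0.0427] [120 124 126]
325 274 0.179 [-0.1455  0.0107  0.0486] [122 122 124]
325 280 0.1705 [-0.1458  0.0108  0.0574] [121 124 126]
325 300 0.1487 [-0.1464  0.0104  0.0799] [124 126 127]
wrist2 tcp px [[315.11788896 263.67387822]] tcp fix [-0.10735626  0.00028967]
305 240 0.1998 [-0.113   0.0219  0.0243] [100 104 105]
305 260 0.2024 [-0.1131  0.0104  0.0245] [87 89 89]
305 266 0.2034 [-0.1131  0.0068  0.0244] [79 86 88]
305 270 0.1845 [-0.1126  0.0107  0.0429] [116 119 121]
305 274 0.1775 [-0.1124  0.0111  0.05  ] [121 122 126]
305 280 0.17 [-0.1122  0.0109  0.0578] [122 123 125]
305 300 0.1475 [-0.1116  0.0109  0.081 ] [116 119 117]
325 240 0.1999 [-0.1019  0.0219  0.0243] [134 140 144]
325 260 0.2017 [-0.1019  0.0106  0.0252] [207 210 196]
325 266 0.2031 [-0.1018  0.0069  0.0247] [214 217 200]
325 270 0.1848 [-0.1024  0.0106  0.0426] [131 135 135]
325 274 0.1789 [-0.1025  0.0106  0.0487] [119 121 124]
325 280 0.1707 [-0.1028  0.0107  0.0572] [121 122 122]
325 300 0.1482 [-0.1034  0.0106  0.0804] [117 120 122]
```

View pics/side2.png

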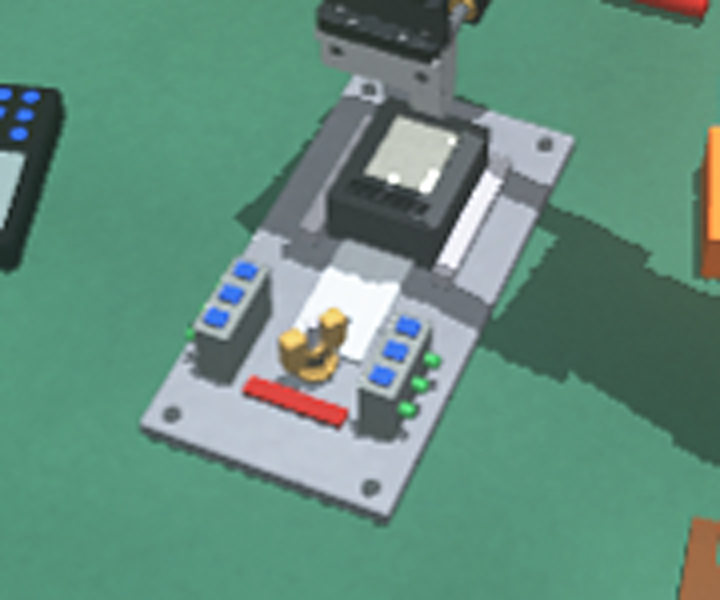

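```bash
python3 - <<'E'
from h import *
o=np.array([.5253,.0188]);c,n=np.cos(np.radians(82.5)),np.sin(np.radians(82.5));T=np.array([[c,n],[-n,c]])
s=dict(np.load("pics/side2.npz"))
F=lambda x,y,z:np.r_[T.T@np.array([x,y])+o,z]
cp=lambda X:(proj(s,[X])[0]-[220,170])*4
print("tcp crop px",cp([.511,-.0876,.0264]),"tcp+45",cp([.511,-.0876,.0714]))
print("back top corners",cp(F(-.121,.035,.05)),cp(F(-.121,-.035,.05)))
for a,b in ((345,75),(390,80),(440,70),(430,90),(437,105),(437,112),(437,122),(400,150),(470,145),(440,200)):
    u,v=round(220+a/4),round(170+b/4)
    d=float(s["z_map"][v,u]); m=cv2.undistortPoints(np.array([[[u,v]]],float),K(s),s["dist"]).reshape(2)
    X=s["R"].T@(d*np.r_[m,1]-s["t"]); print(a,b,np.r_[T@(X[:2]-o),X[2]].round(4))
E
```

```text
tcp crop px [430.86743675 149.28917362] tcp+45 [432.74034837  97.75210689]
back top corners [494.01512537 124.38352958] [386.71707597  90.76656227]
345 75 [-0.1692 -0.0856 -0.0023]
390 80 [-0.0248  0.0085  0.1661]
440 70 [-0.0321  0.0324  0.175 ]
430 90 [-0.027   0.0302  0.167 ]
437 105 [-0.0927  0.008   0.0833]
437 112 [-0.0933  0.008   0.0759]
437 122 [-0.1108  0.0016  0.0495]
400 150 [-0.0799 -0.0088  0.0475]
470 145 [-0.1019  0.0284  0.0488]
440 200 [-0.0538  0.0275  0.0484]
```

The module has not moved. Depth from both cameras puts the end of the fingers about 42 mm above the reported TCP, so they passed over the module at z≈0.069 without touching it. I back off and come down in stages, watching the force and checking with the depth.

```bash
python3 -m crank '[[1,[0,-0.018,0],[0,0,0]],[1,[0,-0.018,0],[0,0,0]],[1,[0,0,0],[0,0,0]],[1,[0,0,0.01],[0,0,0]],[1,[0,0,0.01],[0,0,0]],[1,[0,0,0],[0,0,0]]]'
python3 - <<'E'
from h import *
from bench import vision,robot
s=vision.snapshot("side"); tcp=robot.get_obs()["tool_pos"]
o=np.array([.5253,.0188]);c,n=np.cos(np.radians(82.5)),np.sin(np.radians(82.5));T=np.array([[c,n],[-n,c]])
print(tcp,T@(tcp[:2]-o),"px",proj(s,[tcp, tcp+[0,0,.042]]))
w=vision.snapshot("wrist")
for u in (280,290,298,305,312,320,330,338,345,350):
  for v in range(240,320):
    d=float(w["z_map"][v,u])
    m=cv2.undistortPoints(np.array([[[u,v]]],float),K(w),np.array(w["dist"])).reshape(2)
    X=w["R"].T@(d*np.r_[m,1]-w["t"])
    if d<.19: print(u,v,np.r_[T@(X[:2]-tcp[:2]),X[2]-tcp[2]].round(4)); break
cv2.imwrite("pics/side3.png",cv2.resize(s["color"][150:250,260:400],None,fx=5,fy=5,interpolation=cv2.INTER_CUBIC)[:,:,::-1])
E
```

```text
time: 4.25
tool_pos: [0.5045, -0.1222, 0.0039]
ee_rot: [3.14, -0.005, 3.012]
wrist_force: [0.3, -0.7, -0.3]
width: 0.0007
finger_force: 0.0
[ 0.50509651 -0.12248036  0.00474871] [-0.14270877  0.00158986] px [[333.32060711 203.80155205]
 [333.90067297 192.09747133]]
280 273 [-0.0007  0.0697  0.2183]
290 279 [-0.0121  0.0103  0.0561]
298 272 [-0.0087  0.0105  0.0464]
305 269 [-0.0054  0.0104  0.0414]
312 268 [-0.0018  0.0105  0.0402]
320 268 [0.0024 0.0102 0.0391]
330 263 [-0.0007  0.0697  0.2183]
338 273 [0.0112 0.0105 0.0479]
345 297 [0.0124 0.0094 0.0756]
350 293 [-0.0007  0.0697  0.2183]
```

View pics/side3.png

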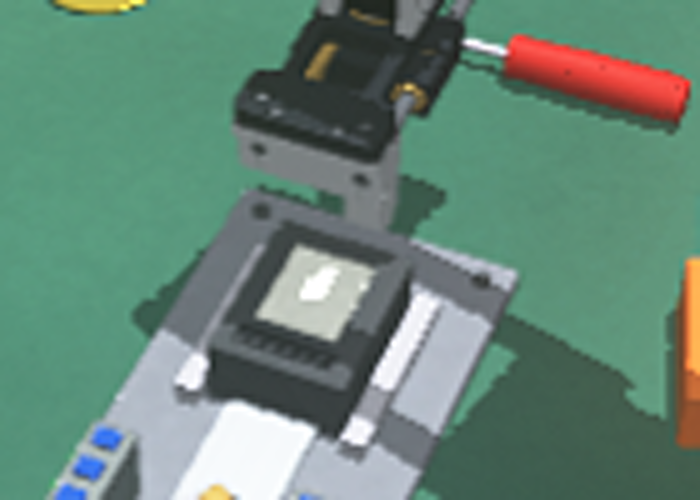

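The view shows the fingers behind the module, with the tip tapered and still clear of the plate. The real tip is at about reported z + 0.039. I go lower and then push.

```bash
python3 -m crank '[[1,[0,0,0.012],[0,0,0]],[1,[0,0,0.008],[0,0,0]],[1,[0,0,0],[0,0,0]],[1,[0,0.004,0],[0,0,0]],[1,[0,0.004,0],[0,0,0]],[1,[0,0.004,0],[0,0,0]]]'; python3 -m crank '[[1,[0,0.004,0],[0,0,0]],[1,[0,0.004,0],[0,0,0]]]'
```

```text
time: 4.95
tool_pos: [0.5082, -0.1119, -0.0132]
ee_rot: [-3.14, 0.001, 3.011]
wrist_force: [-0.2, -3.6, -0.8]
width: 0.0005
finger_force: 1.2
time: 5.15
tool_pos: [0.5092, -0.104, -0.0132]
ee_rot: [-3.14, 0.001, 3.011]
wrist_force: [-1.3, -3.2, -0.0]
width: 0.0006
finger_force: 1.4
```

It is sliding at about 3.5 N. I keep pushing.

```bash
python3 -m crank '[[1,[0,0.004,0],[0,0,0]],[1,[0,0.004,0],[0,0,0]],[1,[0,0.004,0],[0,0,0]],[1,[0,0.003,0],[0,0,0]],[1,[0,0.002,0],[0,0,0]]]'; python3 -m crank '[[1,[0,0.0015,0],[0,0,0]],[1,[0,0.0015,0],[0,0,0]]]';python3 -m crank '[[1,[0,0.0015,0],[0,0,0]]]'
```

```text
time: 5.65
tool_pos: [0.5115, -0.0869, -0.0132]
ee_rot: [-3.141, 0.001, 3.011]
wrist_force: [-0.1, -2.7, 2.3]
width: 0.0005
finger_force: 2.0
time: 5.85
tool_pos: [0.5119, -0.0842, -0.0132]
ee_rot: [-3.141, 0.001, 3.011]
wrist_force: [-0.5, -4.7, 3.0]
width: 0.0007
finger_force: 2.2
time: 5.95
tool_pos: [0.512, -0.0827, -0.0132]
ee_rot: [-3.141, 0.001, 3.011]
wrist_force: [-0.9, -5.9, 3.0]
width: 0.0008
finger_force: 2.3
```

```bash
python3 -m crank '[[1,[0,0.001,0],[0,0,0]]]'; python3 -m crank '[[1,[0,0.001,0],[0,0,0]]]';python3 -m crank '[[1,[0,0.001,0],[0,0,0]]]'
python3 - <<'E'
from h import *
from bench import vision
w=vision.snapshot("wrist");np.savez("pics/w4.npz",**{k:np.array(v) for k,v in w.items()})
o=np.array([.5253,.0188]);c,n=np.cos(np.radians(82.5)),np.sin(np.radians(82.5));T=np.array([[c,n],[-n,c]])
# red stop edge vs tongue tip profile
H,S,V=cv2.split(cv2.cvtColor(w["color"],cv2.COLOR_RGB2HSV))
red=((H<8)|(H>172))&(S>150);red[:,:500]=0
c_=big(red);print(cv2.boundingRect(c_))
cv2.imwrite("pics/w4.png",cv2.resize(w["color"][130:370,400:640],None,fx=2.4,fy=2.4)[:,:,::-1])
E
```

```text
time: 6.05
tool_pos: [0.5122, -0.0817, -0.0132]
ee_rot: [-3.141, 0.001, 3.011]
wrist_force: [-0.3, -4.8, 3.0]
width: 0.0002
finger_force: 2.4
time: 6.15
tool_pos: [0.5123, -0.081, -0.0132]
ee_rot: [-3.141, 0.001, 3.011]
wrist_force: [-1.4, -8.8, 4.1]
width: 0.0002
finger_force: 3.6
time: 6.25
tool_pos: [0.5123, -0.0811, -0.0132]
ee_rot: [-3.138, 0.001, 3.011]
wrist_force: [-1.4, -8.9, 4.4]
width: 0.0004
finger_force: 4.8Traceback (most recent call last):
  File "<stdin>", line 8, in <module>
  File "h.py", line 13, in big
    c=max(cv2.findContours(m.astype(np.uint8),cv2.RETR_EXTERNAL,cv2.CHAIN_APPROX_NONE)[0],key=cv2.contourArea); return c.reshape(-1,2)
ValueError: max() iterable argument is empty
```

The force rose at x = -0.1006, where I expected home. One more nudge to seat it, then I retreat, rise and go over the nut.

```bash
python3 -m crank '[[1,[0,0.001,0],[0,0,0]],[1,[0,0.001,0],[0,0,0]],[1,[0,0,0],[0,0,0]],[1,[0,0,0],[0,0,0]]]'; python3 -m crank '[[1,[0,-0.005,0],[0,0,0]],[1,[0,-0.007,0],[0,0,0]],[1,[0,0,-0.045],[0,0,0]],[1,[0,0,-0.045],[0,0,0]],[1,[0,0,-0.03],[0,0,0]],[0.6,[0,0.04,0],[0,0,0]],[0.6,[0,0.04,0],[0,0,0]],[0.6,[0,0.04,0],[0,0,0]]]';python3 -m crank '[[0.6,[0,0.04,0],[0,0,0]],[0.6,[0,0.013,0],[0,0,0]],[0.6,[0,0,0],[0,0,0]],[0.6,[0,0,0],[0,0,0]]]'
python3 - <<'E'
from h import *
from bench import vision
w=vision.snapshot("wrist");np.savez("pics/w5.npz",**{k:np.array(v) for k,v in w.items()})
cv2.imwrite("pics/w5.png",w["color"][:,:,::-1])
E
```

```text
time: 6.7
tool_pos: [0.5122, -0.0812, -0.0131]
ee_rot: [-3.135, 0.001, 3.01]
wrist_force: [-2.3, -12.8, 4.1]
width: 0.0005
finger_force: 6.3
time: 7.5
tool_pos: [0.526, 0.0318, 0.1061]
ee_rot: [3.139, -0.001, 3.01]
wrist_force: [0.0, -1.0, -0.1]
width: 0.0209
finger_force: 0.0
time: 7.9
tool_pos: [0.533, 0.0816, 0.1059]
ee_rot: [-3.141, -0.001, 3.011]
wrist_force: [0.5, 0.1, -0.1]
width: 0.0376
finger_force: 0.0
```

View pics/w5.png

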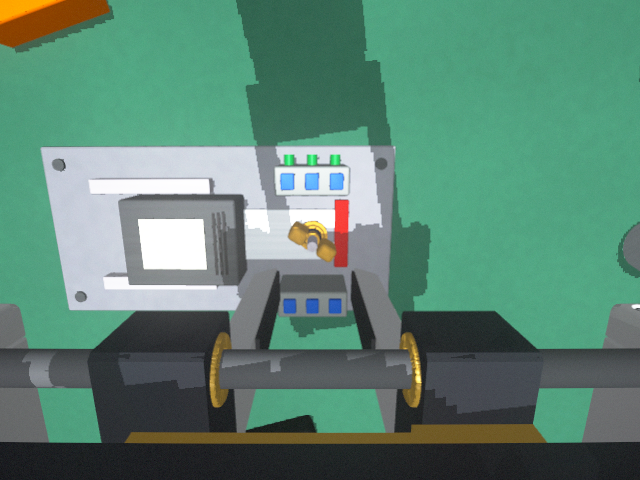

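The tongue is now against the red stop (x≈336). The wings run from (298,233) to (327,253), and the stud top is at (312,244), midway between the blocks. I compute the nut axis and wing direction.

```bash
python3 - <<'E'
from h import *
w=dict(np.load("pics/w5.npz")); im=w["color"]
o=np.array([.5253,.0188]);c,n=np.cos(np.radians(82.5)),np.sin(np.radians(82.5));T=np.array([[c,n],[-n,c]])
H,S,V=cv2.split(cv2.cvtColor(im,cv2.COLOR_RGB2HSV))
br=(H>10)&(H<30)&(S>110); br[:215]=0;br[265:]=0;br[:,:280]=0;br[:,345:]=0
# keep by height from depth
vs,us=np.nonzero(br); d=w["z_map"][vs,us]
m=cv2.undistortPoints(np.c_[us,vs].astype(float).reshape(-1,1,2),K(w),w["dist"]).reshape(-1,2)
X=(d[:,None]*np.c_[m,np.ones(len(m))]-w["t"])@w["R"]
t=X[X[:,2]>.056]; print(len(X),len(t),np.percentile(X[:,2],[5,50,95]))
p=cv2.minAreaRect(t[:,:2].astype(np.float32)*1000); print(p)
vec=np.linalg.eigh(np.cov(t[:,:2].T))[1][:,1]; print("wing heading",np.degrees(np.arctan2(vec[1],vec[0])))
print("axis from wings",p[0],"stud",cast(w,[[312,244]],.06)[0],"fixture->",T.T@[.06,0]+o)
print("stop front",T@(cast(w,[[334,233]],.018)[0][:2]-o))
for q in [(288,181),(312,181),(336,181),(290,305),(312,305),(336,305)]: print(T@(cast(w,[q],.056)[0][:2]-o))
E
```

```text
895 81 [0.02412383 0.0535491  0.05622274]
((504.8219909667969, 78.46258544921875), (81.78416442871094, 27.94319725036621), 2.7371432781219482)
wing heading -162.81415155713003
axis from wings (504.8219909667969, 78.46258544921875) stud [0.53176995 0.07940364 0.06      ] fixture-> [0.53313157 0.07828669]
stop front [0.07975921 0.00035749]
[0.04333185 0.04836579]
[0.06099013 0.04836344]
[0.07864995 0.04836527]
[ 0.04317137 -0.05008702]
[ 0.06080111 -0.05008978]
[ 0.08003545 -0.0500982 ]
```

```bash
python3 - <<'E'
from h import *
w=dict(np.load("pics/w5.npz")); im=w["color"]
H,S,V=cv2.split(cv2.cvtColor(im,cv2.COLOR_RGB2HSV))
br=(H>8)&(H<32)&(S>90); br[:215]=0;br[268:]=0;br[:,:280]=0;br[:,345:]=0
vs,us=np.nonzero(br); d=w["z_map"][vs,us]
m=cv2.undistortPoints(np.c_[us,vs].astype(float).reshape(-1,1,2),K(w),w["dist"]).reshape(-1,2)
X=(d[:,None]*np.c_[m,np.ones(len(m))]-w["t"])@w["R"]
X=X[np.hypot(X[:,0]-.533,X[:,1]-.079)<.027]
print(np.histogram(X[:,2],bins=np.arange(.015,.066,.005)))
for lo in (.048,.051,.054):
    t=X[(X[:,2]>lo)]; 
    p=cv2.minAreaRect(t[:,:2].astype(np.float32)*1000); vec=np.linalg.eigh(np.cov(t[:,:2].T))[1][:,1]
    print(lo,len(t),p,t.mean(0),"heading",np.degrees(np.arctan2(vec[1],vec[0]))%180)
E
```

```text
(array([  4, 113,  82,  21,  90,  46,  59, 254, 270,   0]), array([0.015, 0.02 , 0.025, 0.03 , 0.035, 0.04 , 0.045, 0.05 , 0.055,
       0.06 , 0.065]))
0.048 550 ((533.1351318359375, 79.26814270019531), (39.46487045288086, 12.110465049743652), 50.364990234375) [0.53220136 0.07932947 0.05452234] heading 50.01300861787837
0.051 515 ((533.1434936523438, 79.27824401855469), (39.43856430053711, 12.110465049743652), 50.364990234375) [0.53255711 0.07933856 0.05486633] heading 50.395947848976164
0.054 404 ((533.0810546875, 79.21089935302734), (38.78527069091797, 11.352209091186523), 50.6413459777832) [0.53303392 0.07925763 0.0553482 ] heading 50.24798871519797
```

The wing rectangle measures 39.5×12.1 mm, centred at (0.5331, 0.0793), heading 50.4°. That matches the given 40×12 mm and the fixture prediction. I turn the tool to yaw 230.4° and descend.

```bash
python3 -m crank '[[0.6,[0,-0.0023,0],[0,0,-8.3]],[0.6,[0,0,0],[0,0,-8.3]],[0.6,[0,0,0],[0,0,-8.3]],[0.6,[0,0,0],[0,0,-8.3]],[0.6,[0,0,0],[0,0,-8.3]],[0.6,[0,0,0],[0,0,-8.3]],[0.6,[0,0,0],[0,0,-8.1]],[0.6,[0,0,0],[0,0,0]]]';python3 -m crank '[[0.6,[0,0,0.03],[0,0,0]],[0.6,[0,0,0.03],[0,0,0]],[0.6,[0,0,0.015],[0,0,0]],[0.6,[0,0,0],[0,0,0]],[0.6,[0,0,0],[0,0,0]]]'
```

```text
time: 8.75
tool_pos: [0.533, 0.0782, 0.1065]
ee_rot: [3.142, -0.0, -2.265]
wrist_force: [-1.1, 0.7, -0.4]
width: 0.0374
finger_force: 0.0
time: 9.25
tool_pos: [0.5336, 0.0795, 0.0322]
ee_rot: [-3.141, 0.001, -2.263]
wrist_force: [0.5, 0.3, 0.8]
width: 0.0375
finger_force: 0.0
```

```bash
python3 -m crank '[[0.6,[0,0,0.01],[0,0,0]],[0.6,[0,0,0.01],[0,0,0]],[0.6,[0,0,0],[0,0,0]]]';python3 -m crank '[[0.6,[0,0,0.01],[0,0,0]],[0.6,[0,0,0.004],[0,0,0]],[0.6,[0,0,0],[0,0,0]]]'; python3 -m crank '[[1,[0,0,0],[0,0,0]],[1,[0,0,0],[0,0,0]],[1,[0,0,0],[0,0,0]],[1,[0,0,0],[0,0,0]],[1,[0,0,0],[0,0,0]],[1,[0,0,0],[0,0,0]]]'; python3 -c "
from bench import robot; o=robot.get_obs(); print(o['wrist_torque'],o['joint_positions'])"
```

```text
time: 9.55
tool_pos: [0.532, 0.0799, 0.0101]
ee_rot: [3.14, -0.002, -2.262]
wrist_force: [-0.4, -0.8, 0.4]
width: 0.0373
finger_force: 0.0
time: 9.85
tool_pos: [0.5323, 0.0799, -0.0036]
ee_rot: [3.14, -0.001, -2.262]
wrist_force: [0.8, -0.3, 0.3]
width: 0.0378
finger_force: 0.0
time: 10.45
tool_pos: [0.5343, 0.0792, -0.002]
ee_rot: [-3.139, 0.001, -2.262]
wrist_force: [4.5, -2.5, -1.1]
width: 0.0113
finger_force: 30.0
[-0.5122288  -0.64127923  0.0014382 ] [ 4.29541073e-02  1.59553889e-01  1.63547057e+00 -1.17804062e-03
  1.34396348e+00 -2.40712834e+00]
```

Gripped at 30 N with an 11.3 mm opening, so the wings are between the pads. I start turning, clockwise being +z of the tool, and lower the tool with the nut.

```bash
cat > tq.py <<'E'
from bench import robot
import numpy as np
o=robot.get_obs(); print("  Tz %.3f Fz %.1f yaw %.2f z %.4f q6 %.2f"%(o['wrist_torque'][2],o['wrist_force'][2],np.degrees(o['ee_rot'][2])%360,o['tool_pos'][2],o['joint_positions'][5]))
E
python3 -m crank '[[1,[0,0,0.0001],[0,0,8]],[1,[0,0,0.0001],[0,0,8]],[1,[0,0,0.0001],[0,0,8]],[1,[0,0,0.0001],[0,0,8]]]';python3 tq.py; python3 -m crank '[[1,[0,0,0.0001],[0,0,8]],[1,[0,0,0.0001],[0,0,8]],[1,[0,0,0.0001],[0,0,8]],[1,[0,0,0.0001],[0,0,8]],[1,[0,0,0.0001],[0,0,8]]]';python3 tq.py
```

```text
time: 10.85
tool_pos: [0.5344, 0.0791, -0.0025]
ee_rot: [-3.14, 0.002, -2.826]
wrist_force: [3.7, -3.3, -1.4]
width: 0.0115
finger_force: 30.0
  Tz 0.042 Fz -1.4 yaw 198.07 z -0.0025 q6 -1.84
time: 11.35
tool_pos: [0.5345, 0.079, -0.0031]
ee_rot: [-3.141, 0.003, 2.759]
wrist_force: [3.6, -3.3, -1.7]
width: 0.0111
finger_force: 30.0
  Tz 0.034 Fz -1.7 yaw 158.07 z -0.0031 q6 -1.14
```

Free running shows Tz ≈ 0.035, as expected. I continue with checks.

```bash
python3 -m crank '[[1,[0,0,0.0001],[0,0,8]],[1,[0,0,0.0001],[0,0,8]],[1,[0,0,0.0001],[0,0,8]]]';python3 tq.py; for i in 1; do python3 -m crank '[[1,[0,0,0.0001],[0,0,5]],[1,[0,0,0],[0,0,0]]]'|head -1;python3 tq.py; python3 -m crank '[[1,[0,0,0.0001],[0,0,5]],[1,[0,0,0],[0,0,0]]]'|head -1;python3 tq.py; python3 -m crank '[[1,[0,0,0.0001],[0,0,5]],[1,[0,0,0],[0,0,0]]]'|head -1;python3 tq.py; done
```

```text
time: 11.65
tool_pos: [0.5344, 0.079, -0.0035]
ee_rot: [3.141, 0.003, 2.34]
wrist_force: [4.3, -2.8, -1.9]
width: 0.0111
finger_force: 30.0
  Tz 0.043 Fz -1.9 yaw 134.07 z -0.0035 q6 -0.73
time: 11.85
  Tz 0.033 Fz -2.1 yaw 129.31 z -0.0036 q6 -0.64
time: 12.05
  Tz -0.061 Fz -1.8 yaw 124.32 z -0.0036 q6 -0.56
time: 12.25
  Tz 0.024 Fz -1.6 yaw 119.32 z -0.0037 q6 -0.47
```

Single readings are noisy, so I average over several holding periods. Camera calls let time pass between readings.

```bash
cat > tq.py <<'E'
from bench import robot,vision
import numpy as np
T=[]
for i in range(5):
    o=robot.get_obs(); T.append(o['wrist_torque'][2]); vision.snapshot("top")
print("  Tz %.3f +- %.3f Fz %.1f yaw %.2f z %.4f q6 %.2f t %.2f"%(np.mean(T),np.std(T),o['wrist_force'][2],np.degrees(o['ee_rot'][2])%360,o['tool_pos'][2],o['joint_positions'][5],o['time']))
E
python3 -m crank '[[1,[0,0,0.0001],[0,0,5]],[1,[0,0,0.0001],[0,0,5]]]' >/dev/null;python3 tq.py; python3 -m crank '[[1,[0,0,0.0001],[0,0,5]],[1,[0,0,0],[0,0,0]]]'>/dev/null;python3 tq.py; python3 -m crank '[[1,[0,0,0.0001],[0,0,5]],[1,[0,0,0],[0,0,0]]]'>/dev/null;python3 tq.py
```

```text
Tz 0.044 +- 0.014 Fz -1.6 yaw 109.40 z -0.0038 q6 -0.30 t 12.65
  Tz 0.065 +- 0.017 Fz -1.7 yaw 104.41 z -0.0039 q6 -0.21 t 13.10
  Tz 0.091 +- 0.034 Fz -0.5 yaw 99.41 z -0.0039 q6 -0.12 t 13.55
```

```bash
python3 -m crank '[[1,[0,0,0.0001],[0,0,4]],[1,[0,0,0],[0,0,0]]]' >/dev/null;python3 tq.py; python3 -m crank '[[1,[0,0,0],[0,0,4]],[1,[0,0,0],[0,0,0]]]'>/dev/null;python3 tq.py
```

```text
Tz 0.119 +- 0.032 Fz -0.8 yaw 95.45 z -0.0039 q6 -0.05 t 14.00
  Tz 0.146 +- 0.025 Fz 0.2 yaw 91.45 z -0.0039 q6 0.02 t 14.45
```

```bash
python3 -m crank '[[1,[0,0,0],[0,0,4]],[1,[0,0,0],[0,0,0]]]' >/dev/null;python3 tq.py
```

```text
Tz 0.187 +- 0.013 Fz -0.4 yaw 87.45 z -0.0039 q6 0.09 t 14.90
```

About 0.008 N·m per degree, so there are roughly 14–15° to go for 0.31.

```bash
python3 -m crank '[[1,[0,0,0.0001],[0,0,4]],[1,[0,0,0],[0,0,4]],[1,[0,0,0],[0,0,0]]]' >/dev/null;python3 tq.py;python3 tq.py
```

```text
Tz 0.227 +- 0.019 Fz -0.8 yaw 79.47 z -0.0039 q6 0.23 t 15.45
  Tz 0.232 +- 0.023 Fz 0.7 yaw 79.46 z -0.0039 q6 0.23 t 15.70
```

```bash
python3 -m crank '[[1,[0,0,0],[0,0,4]],[1,[0,0,0],[0,0,3]],[1,[0,0,0],[0,0,0]]]' >/dev/null;python3 tq.py;python3 tq.py
```

```text
Tz 0.277 +- 0.024 Fz 0.3 yaw 72.47 z -0.0039 q6 0.35 t 16.25
  Tz 0.272 +- 0.027 Fz 0.6 yaw 72.47 z -0.0039 q6 0.35 t 16.50
```

```bash
python3 -m crank '[[1,[0,0,0],[0,0,4]],[1,[0,0,0],[0,0,2]],[1,[0,0,0],[0,0,0]]]' >/dev/null;python3 tq.py;python3 tq.py
```

```text
Tz 0.309 +- 0.019 Fz -1.1 yaw 66.48 z -0.0040 q6 0.45 t 17.05
  Tz 0.300 +- 0.033 Fz -0.5 yaw 66.48 z -0.0039 q6 0.45 t 17.30
```

0.305 N·m is mid-window. I release, rise clear and look.

```bash
python3 -m crank '[[0.62,[0,0,0],[0,0,0]],[0.62,[0,0,0],[0,0,0]],[0.62,[0,0,0],[0,0,0]],[0.62,[0,0,0],[0,0,0]],[0.62,[0,0,0],[0,0,0]]]'; python3 -m crank '[[0.62,[0,0,-0.015],[0,0,0]],[0.62,[0,0,-0.03],[0,0,0]],[0.62,[0,0,-0.04],[0,0,0]],[0.62,[0,0,-0.04],[0,0,0]],[0.62,[0,0,-0.03],[0,0,0]],[0.62,[0,0,0],[0,0,0]],[0.62,[0,0,0],[0,0,0]]]'
python3 - <<'E'
from bench import vision
import cv2
w=vision.snapshot("wrist");cv2.imwrite("pics/w6.png",w["color"][:,:,::-1])
E
```

```text
time: 17.85
tool_pos: [0.5324, 0.0801, -0.005]
ee_rot: [-3.14, 0.0, 1.159]
wrist_force: [0.3, -0.4, 0.5]
width: 0.0357
finger_force: 0.0
time: 18.55
tool_pos: [0.5332, 0.08, 0.1506]
ee_rot: [3.141, -0.001, 1.159]
wrist_force: [-0.5, 0.4, -0.4]
width: 0.0357
finger_force: 0.0
```

View pics/w6.png

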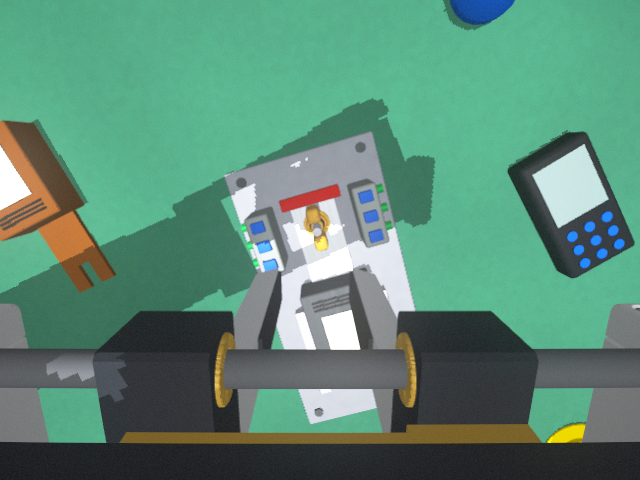

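The tongue is against the red stop at (310,200), the nut is seated at (317,228) and the gripper is clear of everything. I hand the job in.

```bash
python3 -c "
from bench import robot; print(robot.close_job())"
```

```text
the job is handed in; nothing more can be done
None
```

I pushed the module home against the red stop, tightened the wing nut to about 0.305 N·m (snug range 0.25 to 0.38), let go and handed the job in at about 19 s; the hand-in gave no verdict.

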